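Gauge the tube-adapter sleeves

TASK

Check the two grey sleeves on the black mat, one after the other: slide each one, mouth down, gently onto the stepped gauge pin as far as it will go, keep it there a moment, then take it off and put it away before you check the other. A sleeve that goes fully home, down to the gauge's base, belongs in the white rectangular tray; one that stops on the pin's shoulder belongs in the round steel dish (both may turn out alike). Set them down standing, mouth down, without dropping or tipping them or forcing them on the pin; leave the two sleeves in the aluminium hold rack alone and do not disturb the bottles and the tip box.

Things in the scene. Friction and masses are not known exactly. Their poses are not given: they have to be found in the camera images.
- sleeve_a: Grey plastic sleeve like an upturned thimble, 35 mm outside diameter, 60 mm tall, closed flat top, open mouth below (bore 54 mm deep). The four look alike outside; each bore is 26 or 16 mm wide, only the gauge tells. Stands mouth down on the black mat or in the hold rack, any combination. 40 to 85 g. Origin: centre of the mouth (underside); z along its axis to the closed top.
- sleeve_b: Grey plastic sleeve like an upturned thimble, 35 mm outside diameter, 60 mm tall, closed flat top, open mouth below (bore 54 mm deep). The four look alike outside; each bore is 26 or 16 mm wide, only the gauge tells. Stands mouth down on the black mat or in the hold rack, any combination. 40 to 85 g. Origin: centre of the mouth (underside); z along its axis to the closed top.
- sleeve_c: Grey plastic sleeve like an upturned thimble, 35 mm outside diameter, 60 mm tall, closed flat top, open mouth below (bore 54 mm deep). The four look alike outside; each bore is 26 or 16 mm wide, only the gauge tells. Stands mouth down on the black mat or in the hold rack, any combination. 40 to 85 g. Origin: centre of the mouth (underside); z along its axis to the closed top.
- sleeve_d: Grey plastic sleeve like an upturned thimble, 35 mm outside diameter, 60 mm tall, closed flat top, open mouth below (bore 54 mm deep). The four look alike outside; each bore is 26 or 16 mm wide, only the gauge tells. Stands mouth down on the black mat or in the hold rack, any combination. 40 to 85 g. Origin: centre of the mouth (underside); z along its axis to the closed top.
- gauge: Fit gauge, fixed: upright stepped steel pin on a dark steel base 80 x 80 x 12 mm. Origin: centre of the base's underside, on the pin's axis. Thick lower part 22 mm diameter from z = 12 to 34 mm, flat shoulder there; slim nose 11 mm diameter up to 50 mm, tapering to 5 mm at the tip at 60 mm. A wide sleeve's mouth comes down to the base (12 mm), a narrow one's stops on the shoulder (34 mm).
- mat: Black rubber mat, fixed, 130 (x) x 200 (y) x 2 mm, on which the two sleeves to be checked and the amber vial stand. Origin: centre of its underside.
- hold: Hold rack, fixed: aluminium rectangle 80 (x) x 150 (y) mm with a 2 mm floor and a rim 18 mm high, in which two sleeves stand that are to be left alone. Origin: centre of its underside.
- tray: Pass tray, fixed: white rectangular open tray 100 (x) x 160 (y) mm, rim 18 mm high, walls and floor 3 mm thick. Origin: centre of its underside.
- dish: Reject dish, fixed: round shallow steel dish, 150 mm across the rim, 18 mm high, walls and floor 3 mm thick, flat floor 138 mm across. Origin: centre of its underside.
- vial: Bystander: amber vial with blue cap, 28 mm diameter, 75 mm tall, standing loose on the mat between the two sleeves. Origin: centre of its underside.
- reagent: Bystander: white reagent bottle with blue cap, 50 mm diameter, 150 mm tall, standing loose between mat and gauge. Origin: centre of its underside.
- tipbox: Bystander: pipette tip box, blue with a clear lid, 72 (x) x 112 (y) x 62 mm, standing loose beyond the mat. Origin: centre of its underside.
Things that resemble listed ones, but are neither listed nor needed, are in the scene too. Leave any yellow look-alike of the sleeve_c alone.

How it is judged (in metres and radians):
On the way, in this order (a step that is already met when the one before it is completed fails the run):
1. a sleeve is on the gauge pin as far as it will go (mouth within 3 mm of the base or, for a narrow one, of the shoulder; within 5 mm of the pin's axis, upright) (((horizontal distance between sleeve_a and gauge below 0.005 m and angle between sleeve_a's own z axis and vertical below 0.12 rad and z of sleeve_a in the frame of gauge between 0.009 and 0.015 m) or (horizontal distance between sleeve_b and gauge below 0.005 m and angle between sleeve_b's own z axis and vertical below 0.12 rad and z of sleeve_b in the frame of gauge between 0.031 and 0.037 m) or (horizontal distance between sleeve_c and gauge below 0.005 m and angle between sleeve_c's own z axis and vertical below 0.12 rad and z of sleeve_c in the frame of gauge between 0.009 and 0.015 m) or (horizontal distance between sleeve_d and gauge below 0.005 m and angle between sleeve_d's own z axis and vertical below 0.12 rad and z of sleeve_d in the frame of gauge between 0.031 and 0.037 m))), for 0.2 s.
2. a sleeve stands in the container it belongs in (((angle between sleeve_a's own z axis and vertical below 0.1 rad and linear speed of sleeve_a below 0.02 m/s and x of sleeve_a in the frame of tray between -0.05 and 0.05 m and y of sleeve_a in the frame of tray between -0.08 and 0.08 m and z of sleeve_a in the frame of tray between 0 and 0.008 m) or (angle between sleeve_b's own z axis and vertical below 0.1 rad and linear speed of sleeve_b below 0.02 m/s and horizontal distance between sleeve_b and dish below 0.062 m and z of sleeve_b in the frame of dish between 0 and 0.008 m) or (angle between sleeve_c's own z axis and vertical below 0.1 rad and linear speed of sleeve_c below 0.02 m/s and x of sleeve_c in the frame of tray between -0.05 and 0.05 m and y of sleeve_c in the frame of tray between -0.08 and 0.08 m and z of sleeve_c in the frame of tray between 0 and 0.008 m) or (angle between sleeve_d's own z axis and vertical below 0.1 rad and linear speed of sleeve_d below 0.02 m/s and horizontal distance between sleeve_d and dish below 0.062 m and z of sleeve_d in the frame of dish between 0 and 0.008 m))), for 0.2 s.
3. the other sleeve is on the gauge pin as far as it will go, the first one being where it belongs ((((horizontal distance between sleeve_a and gauge below 0.005 m and angle between sleeve_a's own z axis and vertical below 0.12 rad and z of sleeve_a in the frame of gauge between 0.009 and 0.015 m) and (angle between sleeve_b's own z axis and vertical below 0.1 rad and linear speed of sleeve_b below 0.02 m/s and horizontal distance between sleeve_b and dish below 0.062 m and z of sleeve_b in the frame of dish between 0 and 0.008 m)) or ((horizontal distance between sleeve_a and gauge below 0.005 m and angle between sleeve_a's own z axis and vertical below 0.12 rad and z of sleeve_a in the frame of gauge between 0.009 and 0.015 m) and (angle between sleeve_c's own z axis and vertical below 0.1 rad and linear speed of sleeve_c below 0.02 m/s and x of sleeve_c in the frame of tray between -0.05 and 0.05 m and y of sleeve_c in the frame of tray between -0.08 and 0.08 m and z of sleeve_c in the frame of tray between 0 and 0.008 m)) or ((horizontal distance between sleeve_a and gauge below 0.005 m and angle between sleeve_a's own z axis and vertical below 0.12 rad and z of sleeve_a in the frame of gauge between 0.009 and 0.015 m) and (angle between sleeve_d's own z axis and vertical below 0.1 rad and linear speed of sleeve_d below 0.02 m/s and horizontal distance between sleeve_d and dish below 0.062 m and z of sleeve_d in the frame of dish between 0 and 0.008 m)) or ((horizontal distance between sleeve_b and gauge below 0.005 m and angle between sleeve_b's own z axis and vertical below 0.12 rad and z of sleeve_b in the frame of gauge between 0.031 and 0.037 m) and (angle between sleeve_a's own z axis and vertical below 0.1 rad and linear speed of sleeve_a below 0.02 m/s and x of sleeve_a in the frame of tray between -0.05 and 0.05 m and y of sleeve_a in the frame of tray between -0.08 and 0.08 m and z of sleeve_a in the frame of tray between 0 and 0.008 m)) or ((horizontal distance between sleeve_b and gauge below 0.005 m and angle between sleeve_b's own z axis and vertical below 0.12 rad and z of sleeve_b in the frame of gauge between 0.031 and 0.037 m) and (angle between sleeve_c's own z axis and vertical below 0.1 rad and linear speed of sleeve_c below 0.02 m/s and x of sleeve_c in the frame of tray between -0.05 and 0.05 m and y of sleeve_c in the frame of tray between -0.08 and 0.08 m and z of sleeve_c in the frame of tray between 0 and 0.008 m)) or ((horizontal distance between sleeve_b and gauge below 0.005 m and angle between sleeve_b's own z axis and vertical below 0.12 rad and z of sleeve_b in the frame of gauge between 0.031 and 0.037 m) and (angle between sleeve_d's own z axis and vertical below 0.1 rad and linear speed of sleeve_d below 0.02 m/s and horizontal distance between sleeve_d and dish below 0.062 m and z of sleeve_d in the frame of dish between 0 and 0.008 m)) or ((horizontal distance between sleeve_c and gauge below 0.005 m and angle between sleeve_c's own z axis and vertical below 0.12 rad and z of sleeve_c in the frame of gauge between 0.009 and 0.015 m) and (angle between sleeve_a's own z axis and vertical below 0.1 rad and linear speed of sleeve_a below 0.02 m/s and x of sleeve_a in the frame of tray between -0.05 and 0.05 m and y of sleeve_a in the frame of tray between -0.08 and 0.08 m and z of sleeve_a in the frame of tray between 0 and 0.008 m)) or ((horizontal distance between sleeve_c and gauge below 0.005 m and angle between sleeve_c's own z axis and vertical below 0.12 rad and z of sleeve_c in the frame of gauge between 0.009 and 0.015 m) and (angle between sleeve_b's own z axis and vertical below 0.1 rad and linear speed of sleeve_b below 0.02 m/s and horizontal distance between sleeve_b and dish below 0.062 m and z of sleeve_b in the frame of dish between 0 and 0.008 m)) or ((horizontal distance between sleeve_c and gauge below 0.005 m and angle between sleeve_c's own z axis and vertical below 0.12 rad and z of sleeve_c in the frame of gauge between 0.009 and 0.015 m) and (angle between sleeve_d's own z axis and vertical below 0.1 rad and linear speed of sleeve_d below 0.02 m/s and horizontal distance between sleeve_d and dish below 0.062 m and z of sleeve_d in the frame of dish between 0 and 0.008 m)) or ((horizontal distance between sleeve_d and gauge below 0.005 m and angle between sleeve_d's own z axis and vertical below 0.12 rad and z of sleeve_d in the frame of gauge between 0.031 and 0.037 m) and (angle between sleeve_a's own z axis and vertical below 0.1 rad and linear speed of sleeve_a below 0.02 m/s and x of sleeve_a in the frame of tray between -0.05 and 0.05 m and y of sleeve_a in the frame of tray between -0.08 and 0.08 m and z of sleeve_a in the frame of tray between 0 and 0.008 m)) or ((horizontal distance between sleeve_d and gauge below 0.005 m and angle between sleeve_d's own z axis and vertical below 0.12 rad and z of sleeve_d in the frame of gauge between 0.031 and 0.037 m) and (angle between sleeve_b's own z axis and vertical below 0.1 rad and linear speed of sleeve_b below 0.02 m/s and horizontal distance between sleeve_b and dish below 0.062 m and z of sleeve_b in the frame of dish between 0 and 0.008 m)) or ((horizontal distance between sleeve_d and gauge below 0.005 m and angle between sleeve_d's own z axis and vertical below 0.12 rad and z of sleeve_d in the frame of gauge between 0.031 and 0.037 m) and (angle between sleeve_c's own z axis and vertical below 0.1 rad and linear speed of sleeve_c below 0.02 m/s and x of sleeve_c in the frame of tray between -0.05 and 0.05 m and y of sleeve_c in the frame of tray between -0.08 and 0.08 m and z of sleeve_c in the frame of tray between 0 and 0.008 m)))), for 0.2 s.
At the end, for the whole second after the job is handed in: The mat's two sleeves stand upright (0.1 rad), at rest, on the floor of their container: fully home ones in the white tray (origin inside its outline), those stopped by the shoulder in the dish (origin within 62 mm of its centre). The two in the hold rack stand there, moved under 15 mm ((((angle between sleeve_a's own z axis and vertical below 0.1 rad and linear speed of sleeve_a below 0.02 m/s and x of sleeve_a in the frame of tray between -0.05 and 0.05 m and y of sleeve_a in the frame of tray between -0.08 and 0.08 m and z of sleeve_a in the frame of tray between 0 and 0.008 m) and (angle between sleeve_b's own z axis and vertical below 0.1 rad and linear speed of sleeve_b below 0.02 m/s and horizontal distance between sleeve_b and dish below 0.062 m and z of sleeve_b in the frame of dish between 0 and 0.008 m) and (distance of sleeve_c from where it was at the start of the episode below 0.015 m and angle between sleeve_c's own z axis and vertical below 0.1 rad and x of sleeve_c in the frame of hold between -0.04 and 0.04 m and y of sleeve_c in the frame of hold between -0.075 and 0.075 m) and (distance of sleeve_d from where it was at the start of the episode below 0.015 m and angle between sleeve_d's own z axis and vertical below 0.1 rad and x of sleeve_d in the frame of hold between -0.04 and 0.04 m and y of sleeve_d in the frame of hold between -0.075 and 0.075 m)) or ((angle between sleeve_a's own z axis and vertical below 0.1 rad and linear speed of sleeve_a below 0.02 m/s and x of sleeve_a in the frame of tray between -0.05 and 0.05 m and y of sleeve_a in the frame of tray between -0.08 and 0.08 m and z of sleeve_a in the frame of tray between 0 and 0.008 m) and (distance of sleeve_b from where it was at the start of the episode below 0.015 m and angle between sleeve_b's own z axis and vertical below 0.1 rad and x of sleeve_b in the frame of hold between -0.04 and 0.04 m and y of sleeve_b in the frame of hold between -0.075 and 0.075 m) and (angle between sleeve_c's own z axis and vertical below 0.1 rad and linear speed of sleeve_c below 0.02 m/s and x of sleeve_c in the frame of tray between -0.05 and 0.05 m and y of sleeve_c in the frame of tray between -0.08 and 0.08 m and z of sleeve_c in the frame of tray between 0 and 0.008 m) and (distance of sleeve_d from where it was at the start of the episode below 0.015 m and angle between sleeve_d's own z axis and vertical below 0.1 rad and x of sleeve_d in the frame of hold between -0.04 and 0.04 m and y of sleeve_d in the frame of hold between -0.075 and 0.075 m)) or ((angle between sleeve_a's own z axis and vertical below 0.1 rad and linear speed of sleeve_a below 0.02 m/s and x of sleeve_a in the frame of tray between -0.05 and 0.05 m and y of sleeve_a in the frame of tray between -0.08 and 0.08 m and z of sleeve_a in the frame of tray between 0 and 0.008 m) and (distance of sleeve_b from where it was at the start of the episode below 0.015 m and angle between sleeve_b's own z axis and vertical below 0.1 rad and x of sleeve_b in the frame of hold between -0.04 and 0.04 m and y of sleeve_b in the frame of hold between -0.075 and 0.075 m) and (distance of sleeve_c from where it was at the start of the episode below 0.015 m and angle between sleeve_c's own z axis and vertical below 0.1 rad and x of sleeve_c in the frame of hold between -0.04 and 0.04 m and y of sleeve_c in the frame of hold between -0.075 and 0.075 m) and (angle between sleeve_d's own z axis and vertical below 0.1 rad and linear speed of sleeve_d below 0.02 m/s and horizontal distance between sleeve_d and dish below 0.062 m and z of sleeve_d in the frame of dish between 0 and 0.008 m)) or ((distance of sleeve_a from where it was at the start of the episode below 0.015 m and angle between sleeve_a's own z axis and vertical below 0.1 rad and x of sleeve_a in the frame of hold between -0.04 and 0.04 m and y of sleeve_a in the frame of hold between -0.075 and 0.075 m) and (angle between sleeve_b's own z axis and vertical below 0.1 rad and linear speed of sleeve_b below 0.02 m/s and horizontal distance between sleeve_b and dish below 0.062 m and z of sleeve_b in the frame of dish between 0 and 0.008 m) and (angle between sleeve_c's own z axis and vertical below 0.1 rad and linear speed of sleeve_c below 0.02 m/s and x of sleeve_c in the frame of tray between -0.05 and 0.05 m and y of sleeve_c in the frame of tray between -0.08 and 0.08 m and z of sleeve_c in the frame of tray between 0 and 0.008 m) and (distance of sleeve_d from where it was at the start of the episode below 0.015 m and angle between sleeve_d's own z axis and vertical below 0.1 rad and x of sleeve_d in the frame of hold between -0.04 and 0.04 m and y of sleeve_d in the frame of hold between -0.075 and 0.075 m)) or ((distance of sleeve_a from where it was at the start of the episode below 0.015 m and angle between sleeve_a's own z axis and vertical below 0.1 rad and x of sleeve_a in the frame of hold between -0.04 and 0.04 m and y of sleeve_a in the frame of hold between -0.075 and 0.075 m) and (angle between sleeve_b's own z axis and vertical below 0.1 rad and linear speed of sleeve_b below 0.02 m/s and horizontal distance between sleeve_b and dish below 0.062 m and z of sleeve_b in the frame of dish between 0 and 0.008 m) and (distance of sleeve_c from where it was at the start of the episode below 0.015 m and angle between sleeve_c's own z axis and vertical below 0.1 rad and x of sleeve_c in the frame of hold between -0.04 and 0.04 m and y of sleeve_c in the frame of hold between -0.075 and 0.075 m) and (angle between sleeve_d's own z axis and vertical below 0.1 rad and linear speed of sleeve_d below 0.02 m/s and horizontal distance between sleeve_d and dish below 0.062 m and z of sleeve_d in the frame of dish between 0 and 0.008 m)) or ((distance of sleeve_a from where it was at the start of the episode below 0.015 m and angle between sleeve_a's own z axis and vertical below 0.1 rad and x of sleeve_a in the frame of hold between -0.04 and 0.04 m and y of sleeve_a in the frame of hold between -0.075 and 0.075 m) and (distance of sleeve_b from where it was at the start of the episode below 0.015 m and angle between sleeve_b's own z axis and vertical below 0.1 rad and x of sleeve_b in the frame of hold between -0.04 and 0.04 m and y of sleeve_b in the frame of hold between -0.075 and 0.075 m) and (angle between sleeve_c's own z axis and vertical below 0.1 rad and linear speed of sleeve_c below 0.02 m/s and x of sleeve_c in the frame of tray between -0.05 and 0.05 m and y of sleeve_c in the frame of tray between -0.08 and 0.08 m and z of sleeve_c in the frame of tray between 0 and 0.008 m) and (angle between sleeve_d's own z axis and vertical below 0.1 rad and linear speed of sleeve_d below 0.02 m/s and horizontal distance between sleeve_d and dish below 0.062 m and z of sleeve_d in the frame of dish between 0 and 0.008 m)))); the robot touches nothing.
It fails at once if a bystander (vial, reagent bottle, tip box) is moved more than 20 mm (distance of any of vial, reagent, tipbox from where it was at the start of the episode above 0.02 m).
It fails at once if a sleeve is tipped over (more than 0.7 rad) (angle between any of sleeve_a, sleeve_b, sleeve_c, sleeve_d's own z axis and vertical above 0.7 rad).
It fails at once if a sleeve is dropped (moves faster than 0.7 m/s, that is a fall of about 25 mm, with no finger on it) ((linear speed of sleeve_a above 0.7 m/s and contact force between sleeve_a and the fingers below 0.05 N) or (linear speed of sleeve_b above 0.7 m/s and contact force between sleeve_b and the fingers below 0.05 N) or (linear speed of sleeve_c above 0.7 m/s and contact force between sleeve_c and the fingers below 0.05 N) or (linear speed of sleeve_d above 0.7 m/s and contact force between sleeve_d and the fingers below 0.05 N)).
It fails at once if a sleeve is forced onto the gauge with more than 50 N (contact force between any of sleeve_a, sleeve_b, sleeve_c, sleeve_d and gauge above 50 N).
It also fails if it takes over 69 s, if anything falls off the work surface, if the arm or the gripper's body presses on something with over 40 N, if the wrist force passes 120 N, or if a joint passes its speed limit or range.

ROBOT

A 6-joint arm with a two-finger parallel gripper is mounted at the origin on the work surface. World frame = base frame: x ahead of the robot, y to its left, z up, the work surface at z = 0. Lengths are in mm, angles in rad, forces in N, time in s.
With the tool pointing down it reaches from about 400 to 925 mm from the base axis. Payload 12.5 kg.
Tool frame: the origin (TCP) lies on the front face of the gripper's body, between the roots of the fingers; the fingertips stand 78 mm ahead of it and the grasp point (between the pads) lies 59 mm ahead of it (env.nose_length is the distance from the TCP to the fingertips, in mm); z points along the fingers, y is the line along which they close (so a half turn about z gives the same grasp; the last joint's range is limited). The gripper opens to 95 mm and grips with 3 to 60 N. Pads are 20 mm wide; open, the fingers measure 119 mm over their backs; the gripper's body (75 mm by 180 mm) begins 59 mm behind the grasp point.
Start: joints at [-1.424, 0.491, 1.559, -0, 1.092, -0.106], TCP at [156.344, -605.14, 292.261] pointing down, gripper open.
Joint ranges: [-3.1, 3.1], [-0.84, 2.19], [0.05, 2.79], [-1.13, 4.28], [0.06, 2.93], [-2.69, 2.69]. Speed limits (rad/s): [2.22, 2.22, 2.79, 3.14, 3.14, 3.14].

INTERFACE

Orientations are given as [roll, pitch, yaw] about the fixed x, y, z axes, in that order (R = Rz(yaw) Ry(pitch) Rx(roll)).
In Python, from cell import env gives the robot as it stands.
- The arm moves only by the tool jog_arm, never from a script. Its argument "motion" is a list of rows, each a list of 7 numbers: the turn, a rotation vector about the tool's x, y, z in degrees, then the shift along the tool's x, y, z in mm, then the finger opening in mm, from 0 to 95.1. In form: [[wx, wy, wz, x, y, z, hand], ...]. A call has 1 to 10 rows; each row shifts and turns the commanded pose from where the row before left it, along the tool's axes as they then stand; what a row does not reach is not made up. A row lasts 1/8 s, in which the tool goes at most 62.5 mm and 10.7 degrees, less where a joint would pass 70% of its speed; a pose out of reach is approached as far as the arm can. A call is refused whole if a number of a shift passes 62.5 or a number of a turn 10.7, either way. A call with a gripper value outside its range is refused whole. The fingers move at their own pace and stop on an object; the grip force is fixed at half the most. Time passes only in rows, so rows that do not move let the fingers close. It gives the time, the measured TCP pose, the force, the opening and the grip force at its end, in the units of the state.
- env.state(): the state, without advancing time (a new reading comes with each control period).
- env.read_camera(name): name is "scene" or "side" or "wrist"; returns a dict with "color" (400x640x3 uint8, red, green, blue), "z_map" (400x640 float32, mm along the optical axis (not along the pixel's ray), 0 where there is no reading), "camera_matrix" (3x3 intrinsics, pixels), "k1" (the pictures are not rectified: a ray, as slopes to the right and down, at radius r is drawn at 1 + k1 r^2 times it, then the intrinsics apply), "world_to_cam" (4x4, takes a point from world to camera coordinates). Camera axes: x right, y up, looking along -z (the intrinsics and any distortion apply to the point x, -y, -z); pixel columns grow to the right and rows downward; lengths in mm; the calibration is good to about 2 mm. A picture is of the moment at which its call begins.
- env.job_done(): hands the job in; it is judged then, once.
Trained networks look in the newest picture that a camera, given by its name, has taken for a name from the list of things; names that differ only in an ending like _2 or _b are one class to them, and where a whole thing is asked for, a point or a joint stands for the part that bears it (a point fixed in the world has none). Each returns a list of dicts, best first, with "score" (0 to 1); they miss things now and then, are a little off and sometimes report something else, mostly with a low value. They report only what shows in the picture. A call takes as long as a camera call. They do not tell look-alikes from the thing itself.
- env.recognise(camera, thing): "location" ([column, row] in pixels, amid what is visible of it).
The state is a dict: "t": time; "joints": joint angles; "qvel": joint speeds; "tau": joint torques, N m; "eef_pos": TCP position; "tcp_rot": TCP orientation; "ft_force": force on the tool from outside, world axes, zero at the start; "moment": the same for the moment, N m; "opening": opening from 0.0 (shut) to 1.0 (fully open); "grip_force": force on a finger pad.
Only numpy, scipy, OpenCV 4.12 (cv2) and the standard library are available. Lean on these libraries where they do the work, as an engineer would, in place of code of your own. Each camera call takes 0.05 s, during which the arm holds its last target. There are 200 camera calls.

## Working session

There is one attempt and no reset: what is moved stays moved. The work goes in short steps, Python scripts to look and compute and a tool call to move; the robot and the scene stay as the last step left them, time stands still between calls to the robot, and variables do not carry over. Pictures are saved under pics/ and viewed, at most 10 in all, crops included, and the job is handed in when it is done.

Besides the shell and the picture viewer there is one more tool, called after "Emit:" as name([rows], argument=value, ...), one row to a line, values as JSON. jog_arm: Moves the arm, as the interface text tells. Its arguments: {"type":"object","properties":{"motion":{"type":"array"}},"required":["motion"]}

```bash
ls; mkdir -p pics; cat > h.py <<'E'
import numpy as np,cv2
from cell import env
def ray(c,px):
    K=c["camera_matrix"];q=np.array([(px[0]-K[0,2])/K[0,0],(px[1]-K[1,2])/K[1,1]]);p=q.copy()
    for _ in range(20): p=q/(1+c["k1"]*(p@p))
    return np.array([p[0],-p[1],-1.])
def wpt(c,px,z):  # depth z -> world
    T=np.linalg.inv(c["world_to_cam"]);return T[:3,:3]@(ray(c,px)*z)+T[:3,3]
def onplane(c,px,h):
    T=np.linalg.inv(c["world_to_cam"]);d=T[:3,:3]@ray(c,px);o=T[:3,3];return o+d*(h-o[2])/d[2]
def cloud(c):
    z=c["z_map"];K=c["camera_matrix"];v,u=np.mgrid[:400,:640]
    q=np.stack([(u-K[0,2])/K[0,0],(v-K[1,2])/K[1,1]],-1);p=q.copy()
    for _ in range(20): p=q/(1+c["k1"]*(p**2).sum(-1,keepdims=True))
    P=np.stack([p[...,0],-p[...,1],-np.ones_like(z)],-1)*z[...,None]
    T=np.linalg.inv(c["world_to_cam"]);W=P@T[:3,:3].T+T[:3,3];W[z==0]=np.nan;return W
E
python3 - <<'E'
from h import *
for n in("scene","side"):
    c=env.read_camera(n);cv2.imwrite(f"pics/{n}0.png",c["color"][...,::-1]);np.savez(f"{n}0.npz",**c)
    W=cloud(c)
    for t in("sleeve_a","gauge","mat","hold","tray","dish","vial","reagent","tipbox"):
        for r in env.recognise(n,t):
            u,v=[int(round(x)) for x in r["location"]]
            print(n,t,round(r["score"],2),u,v,np.round(W[v,u]))
print(env.state()["tcp_rot"], env.nose_length)
E
```

```text
pics
scene sleeve_a 0.93 329 258 [678. -61.  54.]
scene sleeve_a 0.79 152 245 [ 496. -355.   54.]
scene sleeve_a 0.64 189 185 [ 365. -245.   53.]
scene sleeve_a 0.63 296 268 [ 671. -125.   56.]
scene sleeve_a 0.62 211 226 [ 499. -235.   51.]
scene sleeve_a 0.25 184 234 [ 493. -290.   48.]
scene gauge 0.95 304 197 [486. -21.  21.]
scene mat 0.82 181 251 [ 494. -308.    3.]
scene mat 0.18 403 151 [440. 281.   3.]
scene hold 0.52 307 200 [488. -15.  10.]
scene tray 0.94 417 206 [611. 200.   3.]
scene dish 0.61 402 153 [445. 275.   3.]
scene reagent 0.68 268 217 [ 563. -133.   90.]
scene tipbox 0.91 196 307 [ 672. -313.   64.]
side sleeve_a 0.9 273 174 [648. -44.  45.]
side sleeve_a 0.81 291 167 [ 645. -105.   42.]
side sleeve_a 0.68 377 175 [ 472. -219.   30.]
side sleeve_a 0.55 404 158 [ 465. -340.   34.]
side gauge 0.98 328 216 [463. -11.  18.]
side mat 0.71 388 181 [ 464. -262.   -0.]
side mat 0.66 285 188 [623. -56.  12.]
side hold 0.61 284 186 [645. -77.   1.]
side tray 0.88 203 243 [610. 201.   1.]
side vial 0.73 393 164 [ 468. -288.   35.]
side vial 0.15 332 170 [ 523. -105.   71.]
side reagent 0.67 332 170 [ 523. -105.   71.]
side tipbox 0.71 346 138 [ 623. -303.   61.]
side tipbox 0.45 389 179 [ 467. -273.   -0.]
[3.14148350e+00 2.48384141e-05 2.52792593e-01] 77.60000000000001
```

View pics/scene0.png

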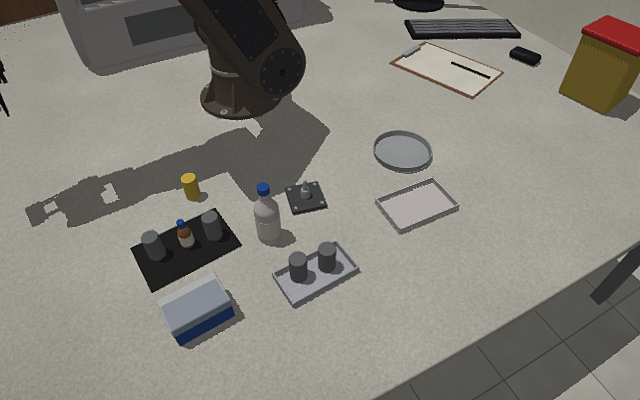

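View pics/side0.png

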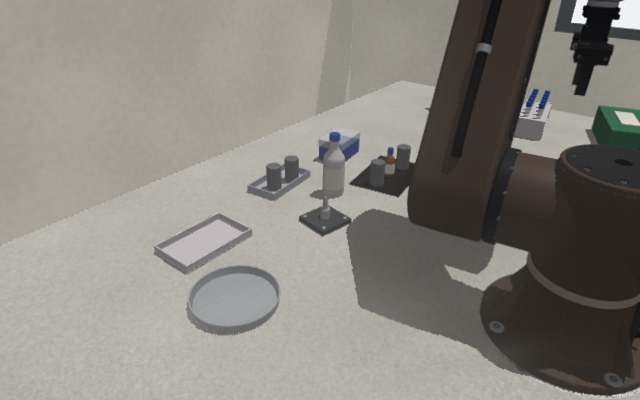

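```bash
python3 - <<'E'
from h import *
from scipy.optimize import least_squares
for n in("scene","side"):
    W=cloud(np.load(n+"0.npz"))
    def top(x,y,r,z0,z1,lab):
        m=(np.hypot(W[...,0]-x,W[...,1]-y)<r)&(W[...,2]>z0)&(W[...,2]<z1)
        p=W[m]; 
        if len(p)<4: print(n,lab,len(p));return
        (cx,cy),rr=cv2.minEnclosingCircle(p[:,:2].astype(np.float32)); mn,mx=p[:,:2].min(0),p[:,:2].max(0)
        print(n,lab,len(p),"circ",np.round([cx,cy,rr],1),"mean",np.round(p.mean(0),1),"bbox",np.round(mn),np.round(mx))
    for x,y in((490,-235),(490,-350),(370,-245)): top(x,y,32,57,70,"sleeve")
    top(493,-292,25,66,90,"vial"); top(545,-125,45,135,160,"reagent")
    top(465,-10,80,8,16,"gaugebase"); top(465,-10,20,40,70,"pin")
    top(445,275,95,13,24,"dishrim"); top(611,200,110,14,22,"trayrim"); top(660,-80,100,14,22,"holdrim")
    top(660,-300,80,55,70,"tipbox")
E
```

```text
scene sleeve 186 circ [ 484.1 -233.6   17.5] mean [ 485.3 -233.4   61.8] bbox [ 468. -251.] [ 501. -216.]
scene sleeve 215 circ [ 479.8 -354.4   18.4] mean [ 481.7 -354.3   62.4] bbox [ 462. -371.] [ 498. -337.]
scene sleeve 118 circ [ 350.8 -241.8   17. ] mean [ 352.5 -241.8   60.1] bbox [ 338. -258.] [ 366. -225.]
scene vial 63 circ [ 483.9 -289.6    8.2] mean [ 485.9 -290.    74.4] bbox [ 476. -298.] [ 492. -283.]
scene reagent 157 circ [ 539.2 -127.5   13. ] mean [ 542.9 -129.2  146.9] bbox [ 527. -140.] [ 552. -117.]
scene gaugebase 820 circ [476.9 -14.3  54.7] mean [481.5 -16.3  12.1] bbox [430. -60.] [523.  31.]
scene pin 37 circ [479.2 -14.6   5.2] mean [479.3 -14.9  51.4] bbox [475. -20.] [482.  -9.]
scene dishrim 334 circ [442.1 274.5  77. ] mean [439.9 278.4  17. ] bbox [367. 200.] [517. 351.]
scene trayrim 398 circ [598.7 197.9  99.7] mean [611.8 197.7  17.1] bbox [510. 116.] [661. 279.]
scene holdrim 506 circ [669.1 -84.1  84.4] mean [677.5 -89.2  17.8] bbox [ 621. -163.] [715.  -6.]
scene tipbox 2430 circ [ 655.6 -314.4   63.8] mean [ 658.1 -315.1   62.3] bbox [ 614. -3
[... 331 characters left out ...]
484. -280.]
side reagent 83 circ [ 533.8 -126.4   12.8] mean [ 532.2 -122.8  144. ] bbox [ 523. -139.] [ 545. -114.]
side gaugebase 656 circ [472.9 -11.7  54. ] mean [468.3  -6.3  10.3] bbox [427. -55.] [518.  33.]
side pin 40 circ [471.6 -12.    5.6] mean [471.8 -11.2  49.5] bbox [468. -18.] [477.  -7.]
side dishrim 622 circ [440.1 276.4  76.2] mean [438.6 279.2  15.9] bbox [364. 201.] [515. 350.]
side trayrim 374 circ [604.9 200.5  92.8] mean [603.  207.2  15.8] bbox [554. 119.] [658. 281.]
side holdrim 241 circ [665.1 -82.4  84.3] mean [650.7 -69.3  16.6] bbox [ 616. -161.] [711.  -4.]
side tipbox 325 circ [ 651.4 -313.6   65.5] mean [ 646.1 -313.6   59.1] bbox [ 609. -369.] [ 690. -252.]
```

Scene view: the mat's sleeves are at (152,245) and (211,226), with the amber vial between them at (184,234). The hold rack pair is at (296,268) and (329,258), and the yellow look-alike is off the mat at (189,185). So the two grey ones on the black mat are the targets. Next I turn the tool to close along world x (tool x = +y, tool y = +x).

Emit:
jog_arm([
  [0,0,-9.45,0,0,0,95],
  [0,0,-9.45,0,0,0,95],
  [0,0,-9.45,0,0,0,95],
  [0,0,-9.45,0,0,0,95],
  [0,0,-9.45,0,0,0,95],
  [0,0,-9.45,0,0,0,95],
  [0,0,-9.45,0,0,0,95],
  [0,0,-9.37,0,0,0,95],
  [0,0,0,40,40,0,95],
  [0,0,0,40,40,0,95],
])

```text
t: 2.25
eef_pos: [236.8, -524.3, 292.1]
tcp_rot: [3.142, -0.0, 1.569]
ft_force: [1.4, 0.2, -0.4]
opening: 1.0
grip_force: 0.0
```

Emit:
jog_arm([
  [0,0,0,40,40,0,95],
  [0,0,0,40,40,0,95],
  [0,0,0,40,40,0,95],
  [0,0,0,40,40,0,95],
  [0,0,0,40,40,0,95],
  [0,0,0,40,40,0,95],
  [0,0,0,0,0,0,95],
  [0,0,0,0,0,0,95],
])

```text
t: 3.25
eef_pos: [476.2, -285.2, 292.2]
tcp_rot: [-3.141, 0.0, 1.572]
ft_force: [-0.2, -0.4, 0.0]
opening: 0.999
grip_force: 0.0
```

```bash
python3 - <<'E'
from h import *
c=env.read_camera("wrist");cv2.imwrite("pics/w1.png",c["color"][...,::-1]);np.savez("w1.npz",**c)
s=env.state();print(s["eef_pos"],s["tcp_rot"],s["joints"],s["ft_force"])
T=np.linalg.inv(c["world_to_cam"]);print(T.round(2),c["camera_matrix"],c["k1"])
W=cloud(c)
for t in("sleeve_a","vial"):
  for r in env.recognise("wrist",t):
    u,v=[int(round(x)) for x in r["location"]];print(t,round(r["score"],2),u,v,W[v,u].round())
E
```

```text
[ 475.86193366 -285.63795063  292.23228056] [-3.14145441e+00  1.47856104e-04  1.57038860e+00] [-6.59552938e-01  3.91665352e-01  1.73217797e+00 -2.36858088e-04
  1.01776808e+00 -6.59020788e-01] [-0.40334396  0.16023289  0.59456482]
[[ 1.0000e+00 -0.0000e+00  0.0000e+00  4.7719e+02]
 [-0.0000e+00  9.6000e-01  2.9000e-01 -2.0456e+02]
 [-0.0000e+00 -2.9000e-01  9.6000e-01  3.8431e+02]
 [ 0.0000e+00  0.0000e+00  0.0000e+00  1.0000e+00]] [[278.93054645   0.         322.98360352]
 [  0.         278.93054645 199.34339865]
 [  0.           0.           1.        ]] -0.00625967832049083
sleeve_a 0.88 217 146 [ 355. -237.   60.]
sleeve_a 0.85 487 35 [ 646. -124.   62.]
sleeve_a 0.85 324 232 [ 478. -344.   61.]
sleeve_a 0.68 328 142 [ 483. -233.   62.]
vial 0.96 327 186 [ 482. -283.   65.]
```

```bash
cat >> h.py <<'E'
def topc(c,x,y,z0,z1,r=30):
    W=cloud(c);m=(np.hypot(W[...,0]-x,W[...,1]-y)<r)&(W[...,2]>z0)&(W[...,2]<z1);p=W[m]
    if len(p)<4: return None
    (a,b),R=cv2.minEnclosingCircle(p[:,:2].astype(np.float32));return np.round([a,b,R,*p.mean(0),len(p)],1)
E
python3 - <<'E'
from h import *
c=np.load("w1.npz")
for x,y in((482,-233),(478,-353),(355,-240)): print(topc(c,x,y,57,66))
print(topc(c,482,-288,70,85,20)); print(topc(c,535,-127,140,160,30))
cv2.imwrite("pics/w1c.png",cv2.resize(cv2.imread("pics/w1.png")[60:300,180:500],None,fx=2,fy=2))
E
```

```text
[ 482.5 -233.3   17.3  482.5 -232.8   61.6  722. ]
[ 478.7 -355.3   17.4  478.6 -354.1   61.5  546. ]
[ 348.8 -242.4   17.5  349.4 -241.9   59.6  699. ]
[ 482.7 -290.3    7.4  482.6 -289.8   76.2  142. ]
[ 538.7 -129.3   12.   537.7 -131.6  148.7  852. ]
```

View pics/w1c.png

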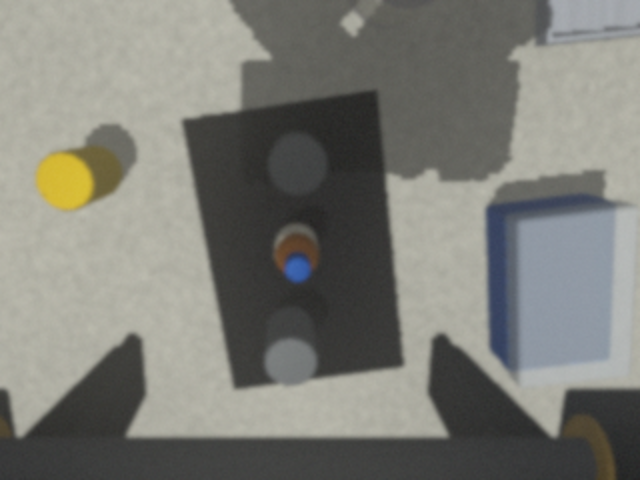

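Crop: the two grey sleeves on the mat are at (297,163) and (291,360), with the vial between them at (297,255). The yellow look-alike at (67,180) is off the mat. I take the (297,163) one first.

Emit:
jog_arm([
  [0,0,0,52.5,6.6,0,95],
  [0,0,0,0,0,50,95],
  [0,0,0,0,0,50,95],
  [0,0,0,0,0,50,95],
  [0,0,0,0,0,25,95],
  [0,0,0,0,0,14,95],
  [0,0,0,0,0,0,95],
  [0,0,0,0,0,0,95],
])

```text
t: 4.4
eef_pos: [483.2, -233.1, 104.3]
tcp_rot: [3.14, 0.001, 1.571]
ft_force: [-0.4, 0.8, 0.5]
opening: 1.001
grip_force: 0.0
```

Emit:
jog_arm([
  [0,0,0,0,0,0,60],
  [0,0,0,0,0,0,50],
  [0,0,0,0,0,0,40],
  [0,0,0,0,0,0,30],
  [0,0,0,0,0,0,25],
  [0,0,0,0,0,0,25],
  [0,0,0,0,0,0,25],
])

```text
t: 5.28
eef_pos: [482.9, -232.6, 103.2]
tcp_rot: [-3.142, 0.0, 1.571]
ft_force: [0.2, 0.3, 0.4]
opening: 0.368
grip_force: 30.0
```

Emit:
jog_arm([
  [0,0,0,0,0,-30,25],
  [0,0,0,0,0,-50,25],
  [0,0,0,0,0,-50,25],
  [0,0,0,0,0,-60,25],
  [0,0,0,42,-2,0,25],
  [0,0,0,42,-2,0,25],
  [0,0,0,42,-2,0,25],
  [0,0,0,42,-1,0,25],
  [0,0,0,0,0,0,25],
  [0,0,0,0,0,0,25],
])

```text
t: 6.52
eef_pos: [476.0, -64.9, 293.3]
tcp_rot: [3.141, 0.0, 1.571]
ft_force: [-0.6, -1.4, -0.9]
opening: 0.368
grip_force: 30.0
```

```bash
python3 - <<'E'
from h import *
c=env.read_camera("wrist");cv2.imwrite("pics/w2.png",c["color"][...,::-1]);np.savez("w2.npz",**c)
s=env.state();e=s["eef_pos"];print(e,s["ft_force"],s["grip_force"])
print("tip",topc(c,477,-13,52,66,20),"nose",topc(c,477,-13,38,66,20),"base",topc(c,477,-13,9,15,75))
print("shoulder",topc(c,477,-13,31,36.5,20))
print("held",topc(c,e[0],e[1],e[2]-55,e[2]-30,30))
E
```

```text
[476.0200439  -65.26323047 293.20324584] [-0.34464526 -0.05290053 -0.524311  ] 29.999886117875576
tip [476.  -14.7   4.5 475.9 -14.4  57.1  47. ] nose [475.8 -14.7   5.4 475.8 -14.   54.3  72. ] base [ 475.8  -14.4   55.3  475.8  -13.4   11.7 3459. ]
shoulder [475.6 -14.6  10.7 475.8 -13.9  33.1 145. ]
held [ 476.7  -53.7   26.9  476.8  -57.2  250.6 3362. ]
```

View pics/w2.png

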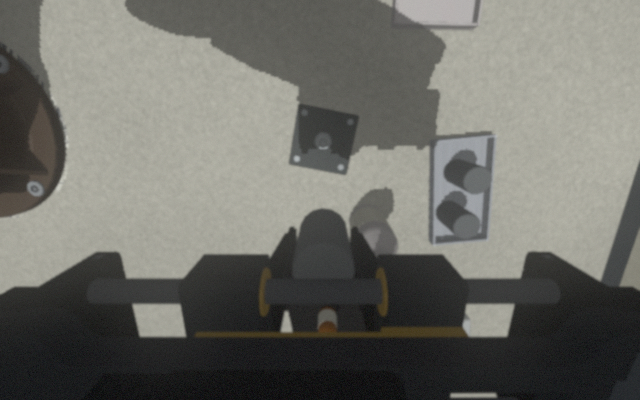

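The pin is at (322,143), about (476,-14.5). The held sleeve is at (323,245), upright. I line up and descend to just above the tip.

Emit:
jog_arm([
  [0,0,0,51.3,0.2,0,25],
  [0,0,0,0,0,50,25],
  [0,0,0,0,0,50,25],
  [0,0,0,0,0,20,25],
  [0,0,0,0,0,5,25],
  [0,0,0,0,0,0,25],
  [0,0,0,0,0,0,25],
])

```text
t: 7.45
eef_pos: [476.5, -13.6, 169.1]
tcp_rot: [3.14, 0.0, 1.57]
ft_force: [0.7, 1.0, 0.5]
opening: 0.368
grip_force: 30.0
```

Emit:
jog_arm([
  [0,0,0,0,0,5,25],
  [0,0,0,0,0,5,25],
  [0,0,0,0,0,4,25],
  [0,0,0,0,0,4,25],
  [0,0,0,0,0,3,25],
  [0,0,0,0,0,3,25],
  [0,0,0,0,0,2,25],
  [0,0,0,0,0,0,25],
])

```text
t: 8.45
eef_pos: [476.1, -13.3, 142.1]
tcp_rot: [-3.141, 0.0, 1.571]
ft_force: [-0.0, 0.7, -1.0]
opening: 0.372
grip_force: 30.0
```

Emit:
jog_arm([
  [0,0,0,0,0,2,25],
  [0,0,0,0,0,2,25],
  [0,0,0,0,0,1,25],
  [0,0,0,0,0,1,25],
  [0,0,0,0,0,0.8,25],
  [0,0,0,0,0,0,25],
  [0,0,0,0,0,0,25],
])

```text
t: 9.32
eef_pos: [476.1, -13.3, 135.4]
tcp_rot: [3.142, 0.0, 1.571]
ft_force: [0.1, 0.4, -0.6]
opening: 0.368
grip_force: 30.0
```

Emit:
jog_arm([
  [0,0,0,0,0,0.8,25],
  [0,0,0,0,0,0.5,25],
  [0,0,0,0,0,0,25],
])

```text
t: 9.7
eef_pos: [476.1, -13.3, 134.1]
tcp_rot: [-3.142, 0.0, 1.571]
ft_force: [-0.0, -0.0, -0.8]
opening: 0.372
grip_force: 30.0
```

Emit:
jog_arm([
  [0,0,0,0,0,1,25],
  [0,0,0,0,0,1,25],
  [0,0,0,0,0,0,25],
])

```text
t: 10.07
eef_pos: [476.1, -13.3, 132.0]
tcp_rot: [-3.141, 0.0, 1.571]
ft_force: [-0.1, 0.9, -0.6]
opening: 0.369
grip_force: 30.0
```

No contact force below shoulder height, so this one is a wide sleeve. I continue down towards the base.

Emit:
jog_arm([
  [0,0,0,0,0,3,25],
  [0,0,0,0,0,3,25],
  [0,0,0,0,0,3,25],
  [0,0,0,0,0,3,25],
  [0,0,0,0,0,2,25],
  [0,0,0,0,0,2,25],
  [0,0,0,0,0,1,25],
  [0,0,0,0,0,0,25],
  [0,0,0,0,0,0,25],
])

```text
t: 11.2
eef_pos: [476.1, -13.3, 115.2]
tcp_rot: [3.141, 0.0, 1.571]
ft_force: [-0.3, 0.4, -0.6]
opening: 0.369
grip_force: 30.0
```

Emit:
jog_arm([
  [0,0,0,0,0,0.6,25],
  [0,0,0,0,0,0.5,25],
  [0,0,0,0,0,0.4,25],
  [0,0,0,0,0,0,25],
])

```text
t: 11.7
eef_pos: [476.1, -13.3, 113.6]
tcp_rot: [-3.142, 0.0, 1.571]
ft_force: [0.2, -0.1, -0.4]
opening: 0.372
grip_force: 30.0
```

Emit:
jog_arm([
  [0,0,0,0,0,0.4,25],
  [0,0,0,0,0,0.3,25],
  [0,0,0,0,0,0,25],
])

```text
t: 12.08
eef_pos: [476.1, -13.3, 113.2]
tcp_rot: [3.141, 0.0, 1.571]
ft_force: [-0.8, 0.5, 4.6]
opening: 0.366
grip_force: 30.0
```

```bash
python3 - <<'E'
from h import *
c=env.read_camera("side");s=env.state();print(s["eef_pos"],s["ft_force"])
cv2.imwrite("pics/s2.png",cv2.resize(c["color"][150:250,270:390,::-1],None,fx=5,fy=5))
E
```

```text
[476.10350496 -13.34589217 113.14243659] [-1.38531914  0.56736754  4.98091199]
```

View pics/s2.png

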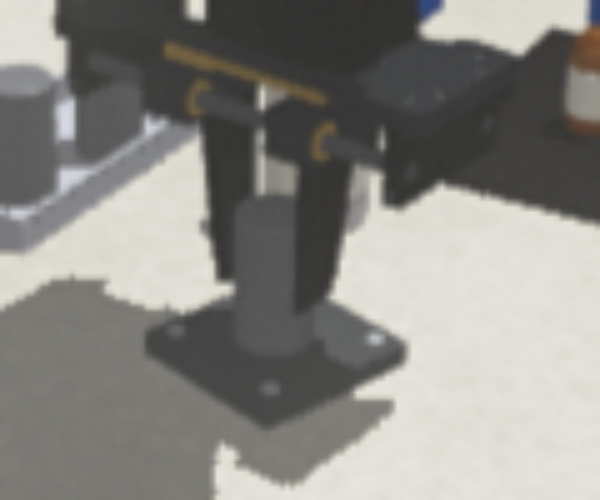

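The sleeve is fully home on the base (contact force 5 N at mouth height 12 mm), so it belongs in the white tray. I lift it and carry it there.

Emit:
jog_arm([
  [0,0,0,0,0,-10,25],
  [0,0,0,0,0,-20,25],
  [0,0,0,0,0,-40,25],
  [0,0,0,0,0,-50,25],
  [0,0,0,48,26,0,25],
  [0,0,0,48,26,0,25],
  [0,0,0,48,26,0,25],
  [0,0,0,30,26,0,25],
  [0,0,0,0,26,0,25],
  [0,0,0,0,0,0,25],
])

```text
t: 13.38
eef_pos: [606.9, 161.0, 232.9]
tcp_rot: [3.141, 0.0, 1.571]
ft_force: [-0.6, 0.4, -0.8]
opening: 0.372
grip_force: 30.0
```

```bash
python3 - <<'E'
from h import *
c=env.read_camera("wrist");s=env.state();print(s["eef_pos"],s["ft_force"],s["grip_force"])
W=cloud(c)
m=(W[...,2]>13)&(W[...,2]<23)&(abs(W[...,0]-607)<110)&(abs(W[...,1]-198)<110)
print(m.sum(),cv2.minAreaRect(W[m][:,:2].astype(np.float32)))
cv2.imwrite("pics/w3.png",c["color"][...,::-1])
E
```

```text
[605.93134751 160.69033118 232.78504438] [-0.69192565 -0.61024259 -0.17598868] 29.999792128801346
1675 ((578.2724609375, 212.72250366210938), (187.61985778808594, 162.65867614746094), 89.07688903808594)
```

View pics/w3.png

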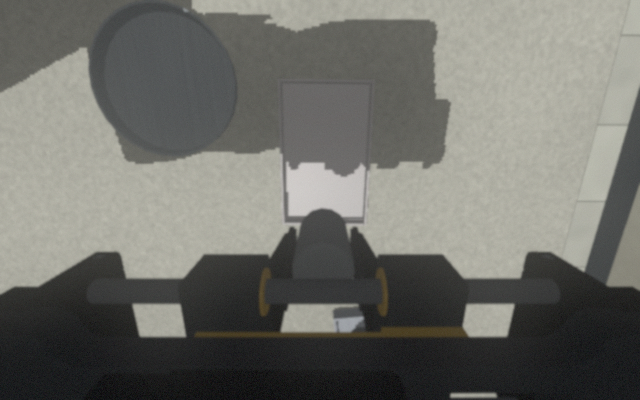

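The tray spans pixels (282,81) to (364,222) and is centred ahead of the tool. I set this sleeve in its far half.

Emit:
jog_arm([
  [0,0,0,32,1,0,25],
  [0,0,0,32,1,0,25],
  [0,0,0,0,0,50,25],
  [0,0,0,0,0,40,25],
  [0,0,0,0,0,20,25],
  [0,0,0,0,0,10,25],
  [0,0,0,0,0,5,25],
  [0,0,0,0,0,2,25],
  [0,0,0,0,0,0,25],
  [0,0,0,0,0,0,25],
])

```text
t: 14.68
eef_pos: [608.2, 224.7, 106.5]
tcp_rot: [3.141, -0.0, 1.571]
ft_force: [-0.5, -0.4, -0.7]
opening: 0.369
grip_force: 30.0
```

Emit:
jog_arm([
  [0,0,0,0,0,0.7,25],
  [0,0,0,0,0,0.5,25],
  [0,0,0,0,0,0,25],
])

```text
t: 15.05
eef_pos: [608.1, 224.7, 104.6]
tcp_rot: [-3.142, 0.0, 1.571]
ft_force: [0.5, 0.2, -0.4]
opening: 0.369
grip_force: 30.0
```

Emit:
jog_arm([
  [0,0,0,0,0,0.5,25],
  [0,0,0,0,0,0,38],
  [0,0,0,0,0,0,50],
  [0,0,0,0,0,0,70],
  [0,0,0,0,0,0,90],
  [0,0,0,0,0,0,90],
  [0,0,0,0,0,-40,90],
  [0,0,0,0,0,-50,90],
  [0,0,0,-40,0,-50,90],
  [0,0,0,0,0,0,90],
])

```text
t: 16.3
eef_pos: [609.1, 184.2, 246.9]
tcp_rot: [3.135, -0.001, 1.569]
ft_force: [-0.8, 1.8, -0.4]
opening: 0.947
grip_force: 0.0
```

```bash
python3 - <<'E'
from h import *
c=env.read_camera("wrist");s=env.state();print(s["eef_pos"],s["opening"]);print(topc(c,608,225,56,70))
c=env.read_camera("scene");print(topc(c,608,225,56,70))
E
```

```text
[608.41111389 184.90757344 244.54055854] 0.9478296062868791
[608.4 224.4  17.2 608.4 224.8  62.5 934. ]
[609.  224.7  18.6 611.1 222.   62.3 178. ]
```

Emit:
jog_arm([
  [0,0,0,0,0,-48,95],
  [0,0,0,-60,-13,0,95],
  [0,0,0,-60,-13,0,95],
  [0,0,0,-60,-13,0,95],
  [0,0,0,-60,-13,0,95],
  [0,0,0,-60,-13,0,95],
  [0,0,0,-60,-13,0,95],
  [0,0,0,-60,-13,0,95],
  [0,0,0,-60,-13,0,95],
  [0,0,0,-60,-13,0,95],
])

```text
t: 17.65
eef_pos: [490.8, -355.6, 289.2]
tcp_rot: [-3.14, -0.002, 1.571]
ft_force: [0.7, 0.1, 0.2]
opening: 0.998
grip_force: 0.0
```

Emit:
jog_arm([
  [0,0,0,-50,-13,0,95],
  [0,0,0,0,0,0,95],
  [0,0,0,0,0,0,95],
  [0,0,0,0,0,0,95],
])

```text
t: 18.15
eef_pos: [478.7, -403.0, 290.6]
tcp_rot: [-3.141, -0.001, 1.572]
ft_force: [0.3, -0.1, 0.4]
opening: 1.001
grip_force: 0.0
```

```bash
python3 - <<'E'
from h import *
c=env.read_camera("wrist");s=env.state();print(s["eef_pos"],s["tcp_rot"]);print(topc(c,479,-355,56,70),topc(c,482,-290,70,85,20))
E
```

```text
[ 478.74800248 -403.10609666  290.79316205] [-3.14127071e+00 -4.47490027e-04  1.57250348e+00]
[ 478.8 -355.6   17.3  478.9 -355.3   61.6  719. ] [ 482.9 -290.7    7.4  482.8 -291.    76.4  182. ]
```

Emit:
jog_arm([
  [0,0,0,48,0,0,95],
  [0,0,0,0,0,50,95],
  [0,0,0,0,0,50,95],
  [0,0,0,0,0,50,95],
  [0,0,0,0,0,25,95],
  [0,0,0,0,0,12.6,95],
  [0,0,0,0,0,0,95],
  [0,0,0,0,0,0,95],
])

```text
t: 19.2
eef_pos: [478.6, -356.5, 104.6]
tcp_rot: [3.14, 0.001, 1.571]
ft_force: [-0.8, -0.3, -0.1]
opening: 0.996
grip_force: 0.0
```

Emit:
jog_arm([
  [0,0,0,0,0,0,60],
  [0,0,0,0,0,0,50],
  [0,0,0,0,0,0,40],
  [0,0,0,0,0,0,30],
  [0,0,0,0,0,0,25],
  [0,0,0,0,0,0,25],
  [0,0,0,0,0,0,25],
])

```text
t: 20.08
eef_pos: [478.1, -356.4, 103.4]
tcp_rot: [-3.142, 0.0, 1.571]
ft_force: [-0.1, 0.6, 0.3]
opening: 0.353
grip_force: 30.0
```

Emit:
jog_arm([
  [0,0,0,0,0,-30,25],
  [0,0,0,0,0,-50,25],
  [0,0,0,0,0,-50,25],
  [0,0,0,0,0,-60,25],
  [0,0,0,48,-0.5,0,25],
  [0,0,0,48,-0.5,0,25],
  [0,0,0,48,-0.5,0,25],
  [0,0,0,48,-0.5,0,25],
  [0,0,0,48,0,0,25],
  [0,0,0,48,0,0,25],
])

```text
t: 21.32
eef_pos: [475.8, -66.8, 293.5]
tcp_rot: [3.141, 0.0, 1.571]
ft_force: [1.0, -0.5, -0.3]
opening: 0.354
grip_force: 30.0
```

Emit:
jog_arm([
  [0,0,0,48,0,0,25],
  [0,0,0,5.4,0,0,25],
  [0,0,0,0,0,50,25],
  [0,0,0,0,0,50,25],
  [0,0,0,0,0,20,25],
  [0,0,0,0,0,5,25],
  [0,0,0,0,0,0,25],
  [0,0,0,0,0,0,25],
])

```text
t: 22.32
eef_pos: [476.5, -15.2, 169.4]
tcp_rot: [3.14, 0.0, 1.571]
ft_force: [0.2, -0.6, -0.6]
opening: 0.358
grip_force: 30.0
```

```bash
python3 - <<'E'
from h import *
s=env.state();print(s["eef_pos"],s["ft_force"],s["opening"])
c=env.read_camera("side")
cv2.imwrite("pics/s3.png",cv2.resize(c["color"][120:240,270:390,::-1],None,fx=5,fy=5))
E
```

```text
[476.47901292 -15.2191226  169.3591992 ] [ 0.22034729 -0.59439803 -0.5930439 ] 0.35773330100985135
```

View pics/s3.png

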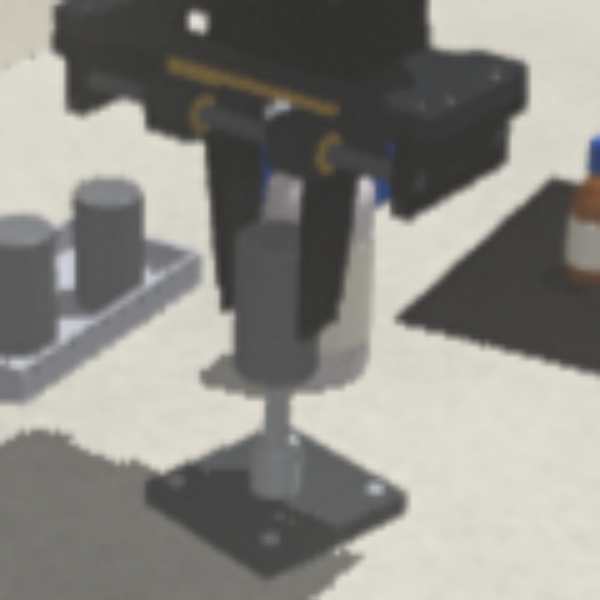

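The sleeve is held upright over the pin. I lower it in steps.

Emit:
jog_arm([
  [0,0,0,0,0,5,25],
  [0,0,0,0,0,4,25],
  [0,0,0,0,0,3,25],
  [0,0,0,0,0,3,25],
  [0,0,0,0,0,3,25],
  [0,0,0,0,0,0,25],
])

```text
t: 23.12
eef_pos: [476.0, -14.9, 150.2]
tcp_rot: [-3.141, -0.0, 1.571]
ft_force: [-0.5, -0.5, -0.5]
opening: 0.359
grip_force: 30.0
```

Emit:
jog_arm([
  [0,0,0,0,0,4,25],
  [0,0,0,0,0,4,25],
  [0,0,0,0,0,3,25],
  [0,0,0,0,0,2,25],
  [0,0,0,0,0,0.5,25],
  [0,0,0,0,0,0,25],
])

```text
t: 23.88
eef_pos: [476.1, -15.0, 136.9]
tcp_rot: [3.142, 0.0, 1.571]
ft_force: [0.4, -0.2, -0.5]
opening: 0.356
grip_force: 30.0
```

Emit:
jog_arm([
  [0,0,0,0,0,0.6,25],
  [0,0,0,0,0,0.5,25],
  [0,0,0,0,0,0.4,25],
  [0,0,0,0,0,0,25],
])

```text
t: 24.38
eef_pos: [476.1, -15.0, 135.4]
tcp_rot: [3.142, 0.0, 1.571]
ft_force: [-0.3, 1.0, 0.2]
opening: 0.354
grip_force: 30.0
```

Emit:
jog_arm([
  [0,0,0,0,0,0.3,25],
  [0,0,0,0,0,0.3,25],
  [0,0,0,0,0,0,25],
])

```text
t: 24.75
eef_pos: [476.1, -14.9, 135.3]
tcp_rot: [3.141, 0.0, 1.571]
ft_force: [-1.5, 0.4, 7.5]
opening: 0.356
grip_force: 30.0
```

Contact came at 135.3, mouth about 34 mm, which is shoulder height. To rule out a wide sleeve caught on the shoulder edge, I raise it slightly and retry with small lateral offsets.

Emit:
jog_arm([
  [0,0,0,0,0,0,25],
  [0,0,0,0,0,-1.5,25],
  [0,0,0,1.4,0,0,25],
  [0,0,0,0,0,0.8,25],
  [0,0,0,0,0,0.8,25],
  [0,0,0,0,0,0,25],
  [0,0,0,0,0,0,25],
])

```text
t: 25.62
eef_pos: [476.1, -13.5, 135.2]
tcp_rot: [3.141, 0.0, 1.571]
ft_force: [-1.7, 0.3, 11.2]
opening: 0.351
grip_force: 30.0
```

Emit:
jog_arm([
  [0,0,0,0,0,-1.6,25],
  [0,0,0,-2.8,0,0,25],
  [0,0,0,0,0,0.8,25],
  [0,0,0,0,0,0.8,25],
  [0,0,0,0,0,0,25],
  [0,0,0,0,0,0,25],
])

```text
t: 26.38
eef_pos: [476.1, -16.5, 135.2]
tcp_rot: [3.141, 0.0, 1.571]
ft_force: [-3.7, -1.6, 11.5]
opening: 0.356
grip_force: 30.0
```

The sleeve stops on the shoulder at every offset, so it is narrow and belongs in the dish.

Emit:
jog_arm([
  [0,0,0,1.4,0,-1.5,25],
  [0,0,0,0,0,-10,25],
  [0,0,0,0,0,-35,25],
  [0,0,0,0,0,-50,25],
  [0,0,0,48,-6,0,25],
  [0,0,0,48,-6,0,25],
  [0,0,0,48,-6,0,25],
  [0,0,0,48,-6,0,25],
  [0,0,0,48,-6,0,25],
  [0,0,0,48,-5,0,25],
])

```text
t: 27.62
eef_pos: [440.6, 274.6, 231.7]
tcp_rot: [3.141, -0.0, 1.571]
ft_force: [1.5, -0.1, -0.5]
opening: 0.358
grip_force: 30.0
```

Emit:
jog_arm([
  [0,0,0,0,0,0,25],
  [0,0,0,0,0,50,25],
  [0,0,0,0,0,40,25],
  [0,0,0,0,0,20,25],
  [0,0,0,0,0,10,25],
  [0,0,0,0,0,3,25],
  [0,0,0,0,0,0,25],
  [0,0,0,0,0,0,25],
])

```text
t: 28.62
eef_pos: [441.3, 273.1, 109.0]
tcp_rot: [3.14, -0.0, 1.571]
ft_force: [-0.2, -0.3, -0.6]
opening: 0.357
grip_force: 30.0
```

Emit:
jog_arm([
  [0,0,0,0,0,2,25],
  [0,0,0,0,0,1,25],
  [0,0,0,0,0,0.7,25],
  [0,0,0,0,0,0.4,25],
  [0,0,0,0,0,0,25],
  [0,0,0,0,0,0,25],
])

```text
t: 29.38
eef_pos: [441.1, 273.0, 104.4]
tcp_rot: [3.141, 0.0, 1.571]
ft_force: [-0.4, -1.0, 5.3]
opening: 0.355
grip_force: 30.0
```

Contact with the dish floor. I release and retreat.

Emit:
jog_arm([
  [0,0,0,0,0,0,38],
  [0,0,0,0,0,0,50],
  [0,0,0,0,0,0,70],
  [0,0,0,0,0,0,90],
  [0,0,0,0,0,0,90],
  [0,0,0,0,0,-40,90],
  [0,0,0,0,0,-50,90],
  [0,0,0,-50,0,-50,90],
  [0,0,0,0,0,0,90],
  [0,0,0,0,0,0,90],
])

```text
t: 30.62
eef_pos: [441.0, 228.9, 238.0]
tcp_rot: [-3.141, 0.0, 1.57]
ft_force: [0.0, -0.4, -0.4]
opening: 0.949
grip_force: 0.0
```

```bash
python3 - <<'E'
from h import *
c=env.read_camera("wrist");s=env.state();print(s["eef_pos"],s["opening"]);print(topc(c,441,274,56,70))
c=env.read_camera("scene");cv2.imwrite("pics/scene9.png",c["color"][...,::-1]);print(topc(c,608,225,56,70),topc(c,539,-127,135,160,40),topc(c,483,-290,66,85,20))
E
```

```text
[440.86279592 229.08663193 237.45900605] 0.9482213367321486
[ 441.2  273.9   17.3  441.4  274.4   62.5 1010. ]
[609.3 223.6  18.3 610.9 221.9  62.4 177. ] [ 539.2 -128.7   12.9  542.9 -129.1  147.   156. ] [ 484.4 -288.9    8.6  485.9 -290.    74.4   63. ]
```

View pics/scene9.png

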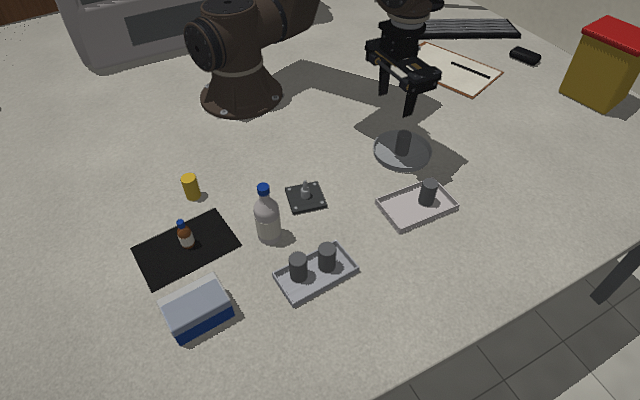

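One sleeve stands in the tray at (428,192), the other in the dish at (403,142). The bystanders and the hold rack have not moved.

```bash
python3 -c "
from cell import env
print(env.job_done())"
```

```text
the job is handed in; nothing more can be done
None
```

I checked both mat sleeves on the gauge and handed the job in: the one that went fully home now stands in the white tray, and the one that stopped on the shoulder stands in the steel dish (no verdict came back).

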